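# Hold a belt tensioner open on a sewing machine drive unit

### The job

A sewing machine's drive unit is bolted on a turning plate on the bench. First turn the plate counter-clockwise until its long edge lies against the fixed bent steel bracket of the stand; then swing the sprung tensioner arm against its spring all the way to its stop, as for fitting a new belt. Finish holding it there with the gripper, with the plate still against the bracket: the spring would throw the arm back if let go. Leave the oil bottle, thread cone and screwdriver where they are.

Things in the scene. Friction and masses are not known exactly. Their poses are not given: they have to be found in the camera images.
- stand: fixed grey stand, base 230 x 210 x 18 mm; origin on the bench directly under the vertical axis of the turning plate, z up. A bent steel bracket stands at its +x,+y corner (own axes): upright leaf from x = 60 to 110 mm at y = 75 to 81 mm, top 64 mm above the bench
- turnplate (a joint): turn of the plate about the vertical axis through the stand's origin, rad, counter-clockwise from above positive; 0 = long +y edge of the plate flat against the bracket (end of travel; plate axes then equal the stand's), negative = turned away, down to -1.2. It turns with a dry friction of 0.25 N m and stays where left.
- plate (a point): centre of the turning plate's top face, on its turning axis; aluminium, 220 (x) x 150 (y) x 8 mm, top 40 mm above the bench. In its axes (x, y in mm) it carries: the turning post at (-90,-50); a dark motor, radius 28, at (-50,35), top 96 above the bench; a low black pulley, radius 21, at (30,50), top 58 above the bench; the tensioner pivot at (10,0)
- post_top (a point): centre of the top of the plain steel upright turning post on the plate: diameter 20 mm, from the plate's top (40 mm above the bench) to 98 mm above the bench; 103 mm from the turning axis. Its axes are the plate's
- tensioner (a joint): swing of the tensioner arm relative to the plate about its own vertical pivot, rad, counter-clockwise from above positive; 0 = relaxed on its rest pin, 0.95 = against its stop pin. A spring drives it back to 0: about 4 N at the roller when relaxed, 9 N at the stop. Winding it also presses the plate towards the bracket
- roller_top (a point): centre of the top of the black upright roller at the free end of the tensioner arm: diameter 26 mm, 54 to 90 mm above the bench, 70 mm from the pivot. Its x axis points from the pivot to the roller. Below it runs the flat steel arm, 16 mm wide, 46 to 54 mm above the bench; the stop and rest pins end 56 mm above the bench
- pivot (a point): centre of the tensioner's vertical pivot, 50 mm above the bench; a steel post with a coil spring about it, radius 12 mm, top 80 mm above the bench. Same axes as the roller's point
- oil_bottle: bystander: small black bottle with white cap, diameter 36 mm, 100 mm tall, standing; origin under its centre
- thread_cone: bystander: white cone of thread, diameter 52 mm at the foot, 85 mm tall, standing; origin under its centre
- screwdriver: bystander: screwdriver with red handle lying on the bench along its x axis, about 200 mm long; origin under its middle

How it is judged:
By the outcome, as a careful person would: the job done as asked, in the order asked, and still so for the second after the job is handed in, while the arm keeps its last pose, push and grip.
It also fails if it takes over 45 s, if anything falls off the work surface, if the arm or the gripper's body presses on something with over 40 N, if the wrist force passes 120 N, or if a joint passes its speed limit or range.

### The arm

A 6-joint arm with a two-finger parallel gripper is mounted at the origin on the work surface. World frame = base frame: x ahead of the robot, y to its left, z up, the work surface at z = 0. Lengths are in mm, angles in rad, forces in N, time in s.
With the tool pointing down it reaches from about 275 to 1000 mm from the base axis. Payload 8.4 kg.
Tool frame: the origin (TCP) lies on the centre line of the jaws, within the pads' length; the fingertips stand r.tip_reach ahead of it and the grasp point (between the pads) lies 11 mm behind it (r.tip_reach is the distance from the TCP to the fingertips, in mm); z points along the fingers, y is the line along which they close (so a half turn about z gives the same grasp; the last joint's range is limited). The gripper opens to 85 mm and grips with 20 to 120 N. Pads are 22 mm wide; open, the fingers measure 114 mm over their backs; the gripper's body (76 mm by 85 mm) begins 54 mm behind the grasp point. The pads swing forward as they close: fully open they stand 13 mm farther back than shut.
Start: joints at [1.326, 0.353, 1.633, -0, 1.155, -0.002], TCP at [150.262, 606.671, 239.281] pointing down, gripper open.
Joint ranges: [-2.63, 2.63], [-0.92, 2.1], [0.06, 2.66], [-1.3, 4.44], [0, 2.69], [-3.02, 3.02]. Speed limits (rad/s): [2.22, 2.22, 2.79, 3.14, 3.14, 3.14].

### API

Orientations are given as [roll, pitch, yaw] about the fixed x, y, z axes, in that order (R = Rz(yaw) Ry(pitch) Rx(roll)).
In Python, from rig import r gives the robot as it stands.
- The arm moves only by the tool carry_out, never from a script. Its argument "targets" is a list of rows, each an object with "dp": the shift along the tool's x, y, z in mm, a list of three; "yaw": the turn about the tool's z in degrees. A call has 1 to 12 rows; each row is the pose to reach, as a shift and turn from the pose commanded when the call began, along the tool's axes at that moment; what a row does not reach only later rows make up. A row lasts 1/8 s, in which the tool goes at most 62.5 mm and 10.7 degrees, less where a joint would pass 70% of its speed; a pose out of reach is approached as far as the arm can. A call with a gripper value outside its range is refused whole. "fingers" is the opening, from -1 (shut) to 1 (fully open), so that 0 is half open, set as the call begins (left out, the last holds). The fingers move at their own pace and stop on an object; "grip_force" is the grip in N (left out, the last holds). Time passes only in rows, so rows that repeat a pose let the fingers close. It gives the time, the measured TCP pose, the force, the opening and the grip force at its end, in the units of the state.
- r.sense(): the state, without advancing time (a new reading comes with each control period).
- r.grab_frame(name): name is "scene" or "top" or "wrist"; returns the picture (400x640x3 uint8, red, green, blue); there is no depth.
- r.get_calibration(name): a dict with "fx", "fy", "cx", "cy" (pixels), "dist_coeffs" ([k1, k2, p1, p2, k3] as OpenCV has them; the pictures are not rectified), "rvec" (rotation vector, rad) and "tvec" (3), from world to camera coordinates, as OpenCV has them. Camera axes: x right, y down, z forward; pixel columns grow to the right and rows downward; lengths in mm; the calibration is good to about 2 mm. A picture is of the moment at which its call begins: read the wrist's pose just before it. get_calibration takes no time and is no camera call; for the wrist camera it gives the pose at the moment of the call.
- r.sign_off(): hands the job in; it is judged then, once.
The state is a dict: "clock": time; "qpos": joint angles; "qvel": joint speeds; "joint_efforts": joint torques, N m; "eef_pos": TCP position; "tcp_rot": TCP orientation; "contact_force": force on the tool from outside, world axes, zero at the start; "wrist_torque": the same for the moment, N m; "opening": opening from 0.0 (shut) to 1.0 (fully open); "grasp_force": force on a finger pad.
Only numpy, scipy, OpenCV 4.12 (cv2) and the standard library are available. Lean on these libraries where they do the work, as an engineer would, in place of code of your own. Each camera call takes 0.05 s, during which the arm holds its last target. There are 200 camera calls.

## Working session

There is one attempt and no reset: what is moved stays moved. The work goes in short steps, Python scripts to look and compute and a tool call to move; the robot and the scene stay as the last step left them, time stands still between calls to the robot, and variables do not carry over. Pictures are saved under pics/ and viewed, at most 10 in all, crops included, and the job is handed in when it is done.

Besides the shell and the picture viewer there is one more tool, called after "Request:" as name(argument=value, ...) on one line, values as JSON. carry_out: Moves the arm, as the interface text tells. Its arguments: {"type":"object","properties":{"targets":{"type":"array","items":{"type":"object","properties":{"dp":{"type":"array","items":{"type":"number"}},"yaw":{"type":"number"}}}},"fingers":{"type":"number"},"grip_force":{"type":"number"}},"required":["targets"]}

```bash
mkdir -p pics; python3 - <<'E'
from rig import r
import cv2
s=r.sense();print(s,r.tip_reach)
for n in("top","scene"):
    cv2.imwrite(f"pics/{n}0.png",r.grab_frame(n)[:,:,::-1]);print(r.get_calibration(n))
E
```

```text
{'clock': 0.0, 'qpos': array([ 1.32557130e+00,  3.53624526e-01,  1.63412804e+00, -2.35782337e-05,
        1.15519486e+00, -2.37299584e-03]), 'qvel': array([-0.00056287,  0.00044027,  0.0004289 ,  0.00011711,  0.00125057,
        0.0016405 ]), 'joint_efforts': array([-1.15143819e-03, -6.05261636e+01, -3.42062902e+01,  2.04603566e-05,
        9.59168945e-03, -4.91285391e-05]), 'eef_pos': array([150.17428082, 606.21762112, 238.57903106]), 'tcp_rot': array([-3.14023784e+00,  1.83432669e-05,  2.89875017e+00]), 'contact_force': array([ 0.81005209,  0.15801325, -0.25127383]), 'wrist_torque': array([-0.02394436, -0.07710815,  0.00111905]), 'grasp_force': 0.0, 'opening': 1.0004865529065443} 8.0
{'fx': 504.12178631754193, 'fy': 504.12178631754193, 'cx': 327.7302398752688, 'cy': 201.92107782803265, 'dist_coeffs': array([-0.06669474,  0.        ,  0.        ,  0.        ,  0.        ]), 'rvec': array([ 2.21309049, -2.18770721,  0.06949864]), 'tvec': array([  36.14618684,  511.84269458, 1250.0386203 ])}
{'fx': 412.88494839065095, 'fy': 412.88494839065095, 'cx': 311.04664294782793, 'cy': 204.24756869167868, 'dist_coeffs': array([0.0201436, 0.       , 0.       , 0.       , 0.       ]), 'rvec': array([ 1.19362929,  2.20063382, -1.04724233]), 'tvec': array([ 233.34198829, -224.92200009, 1363.79931585])}
```

View pics/top0.png

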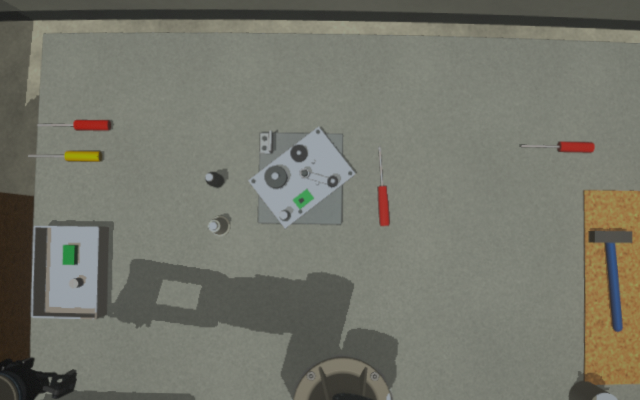

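View pics/scene0.png

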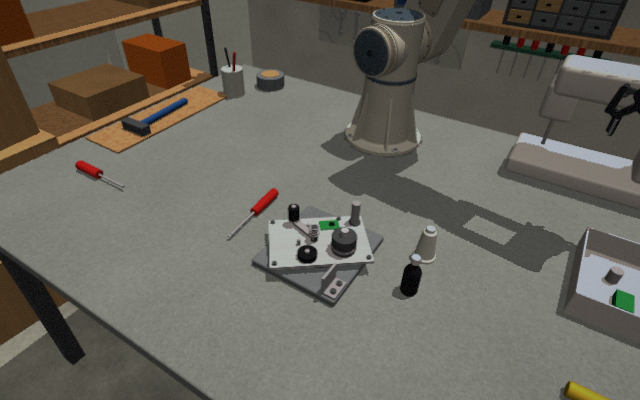

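```bash
cat > h.py <<'E'
import numpy as np,cv2
def P(c,u,v,z):
    K=np.array([[c['fx'],0,c['cx']],[0,c['fy'],c['cy']],[0,0,1]])
    p=cv2.undistortPoints(np.array([[[u,v]]],float),K,np.array(c['dist_coeffs']))[0,0]
    R=cv2.Rodrigues(np.array(c['rvec']))[0];t=np.array(c['tvec'])
    d=R.T@[p[0],p[1],1];o=-R.T@t
    return (o+d*(z-o[2])/d[2])[:2]
def proj(c,X):
    K=np.array([[c['fx'],0,c['cx']],[0,c['fy'],c['cy']],[0,0,1]])
    return cv2.projectPoints(np.array(X,float).reshape(-1,3),np.array(c['rvec']),np.array(c['tvec']),K,np.array(c['dist_coeffs']))[0].reshape(-1,2)
E
python3 - <<'E'
import cv2
a=cv2.imread('pics/top0.png')[110:240,200:400]
cv2.imwrite('pics/c.png',cv2.resize(a,None,fx=4,fy=4,interpolation=cv2.INTER_CUBIC))
E
```

```text
(no output)
```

View pics/c.png

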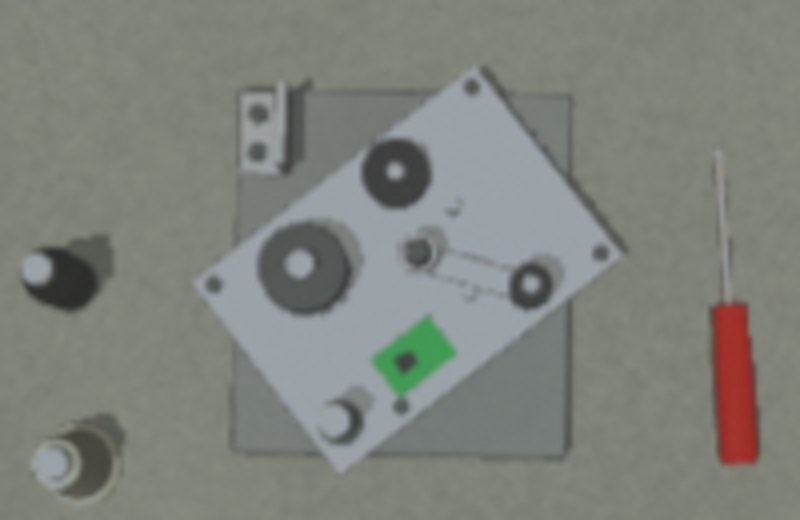

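```bash
python3 - <<'E'
from rig import r
from h import *
c=r.get_calibration('top')
f=lambda u,v,z:P(c,200+(u+.5)/4-.5,110+(v+.5)/4-.5,z)
cor=[f(*p,40) for p in((480,66),(627,250),(340,473),(195,283))]
print('plate c',np.mean(cor,0))
e=[cor[0]-cor[3],cor[1]-cor[2]];print([np.linalg.norm(x) for x in e],[np.degrees(np.arctan2(x[1],x[0])) for x in e])
b=[f(*p,18) for p in((238,90),(572,95),(570,458),(232,452))]
print('base',np.mean(b,0),[np.degrees(np.arctan2(x[1],x[0])) for x in(b[0]-b[3],b[1]-b[2])],np.linalg.norm(b[0]-b[3]))
for n,u,v,z in(('post',335,420,98),('roller',531,285,90),('pivot',418,250,80),('pulley',396,172,58),('motor',303,268,96),('bottle',38,268,100),('cone',55,462,85),('brk',283,85,64),('brk2',283,172,64),('drv',735,462,10),('drvtip',718,150,5)):print(n,f(u,v,z))
print(proj(c,[[150,606,239]]),proj(r.get_calibration('wrist'),[[530,90,40]]))
s=r.sense();R=cv2.Rodrigues(np.zeros(3))[0]
from scipy.spatial.transform import Rotation as Q
print(Q.from_euler('xyz',s['tcp_rot']).as_matrix().round(3))
E
```

```text
plate c [571.94354924 105.52685367]
[np.float64(220.95126635387655), np.float64(223.05440653693432)] [np.float64(-51.7210532156951), np.float64(-51.424925636268746)]
base [570.74075418 111.24107453] [np.float64(0.15839785126921485), np.float64(0.23261638484963393)] 227.50933057335797
post [476.06504319 146.10796019]
roller [557.21232726  32.48469995]
pivot [578.2341269   99.74267136]
pulley [628.12104852 114.58599461]
motor [565.04498573 166.45725566]
bottle [562.89061997 321.41758468]
cone [449.62878741 312.03149059]
brk [679.56136688 183.5919245 ]
brk2 [626.4132174  182.58402425]
drv [454.85911503 -98.38258824]
drvtip [652.87647632 -87.15846739]
[[ 54.27334196 367.57304778]] [[ 98.27595629 438.91598983]]
[[-0.971  0.24  -0.   ]
 [ 0.24   0.971 -0.001]
 [-0.    -0.001 -1.   ]]
```

Request:
carry_out(targets=[{"dp": [-17, -15, 4], "yaw": 0.3}, {"dp": [-51, -44, 11], "yaw": 1}, {"dp": [-94, -81, 20], "yaw": 2}, {"dp": [-141, -122, 30], "yaw": 3}, {"dp": [-188, -162, 40], "yaw": 4}, {"dp": [-235, -203, 50], "yaw": 5}, {"dp": [-282, -243, 60], "yaw": 6}, {"dp": [-329, -284, 70], "yaw": 7}, {"dp": [-372, -321, 79], "yaw": 8}, {"dp": [-406, -350, 86], "yaw": 8.5}, {"dp": [-427, -368.6, 90], "yaw": 8.6}, {"dp": [-427, -368.6, 90], "yaw": 8.6}], fingers=1)

```text
clock: 1.6
eef_pos: [476.1, 143.9, 148.8]
tcp_rot: [-3.141, -0.001, 2.745]
contact_force: [1.1, 0.3, 0.2]
opening: 1.0
grasp_force: 0.0
```

```bash
python3 - <<'E'
from rig import r
from h import *
s=r.sense();print(s['eef_pos'],s['tcp_rot'],s['qpos'],s['contact_force'])
c=r.get_calibration('wrist');im=r.grab_frame('wrist')[:,:,::-1].copy()
u=proj(c,[[476,146,98],[476,146,40]]);print(u)
cv2.imwrite('pics/w1.png',im)
E
```

```text
[476.05716954 143.89139967 148.76158731] [-3.14066516e+00 -6.27057471e-04  2.74541518e+00] [ 2.90724644e-01  2.70560700e-01  1.98505644e+00 -4.12152339e-04
  8.87048565e-01 -8.83633966e-01] [1.06052795 0.28156933 0.18129382]
[[323.18922616 219.61808568]
 [322.72680221 196.68071733]]
```

View pics/w1.png

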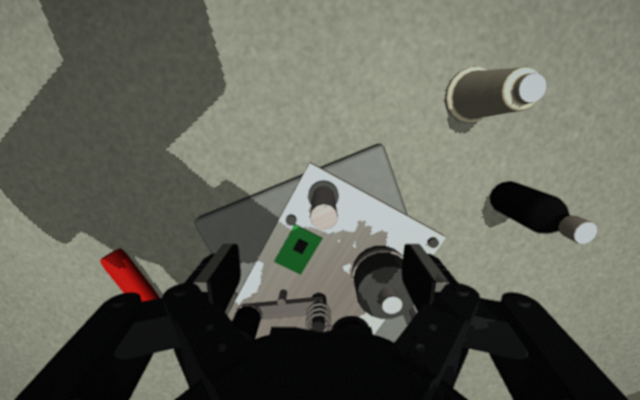

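Request:
carry_out(targets=[{"dp": [0.8, 2, 10]}, {"dp": [0.8, 2, 32]}, {"dp": [0.8, 2, 56]}, {"dp": [0.8, 2, 76]}, {"dp": [0.8, 2, 85]}, {"dp": [0.8, 2, 85]}])

```text
schema error: expected keys dp, yaw
```

Request:
carry_out(targets=[{"dp": [0, 0, 0]}, {"dp": [0, 0, 0]}, {"dp": [0, 0, 0]}, {"dp": [0, 0, 0]}, {"dp": [0, 0, 0]}, {"dp": [0, 0, 0]}, {"dp": [0, 0, 0]}, {"dp": [0, 0, 0]}], fingers=-1, grip_force=25)

```text
schema error: expected keys dp, yaw
```

Request:
carry_out(targets=[{"dp": [0.8, 2, 10], "yaw": 0}, {"dp": [0.8, 2, 32], "yaw": 0}, {"dp": [0.8, 2, 56], "yaw": 0}, {"dp": [0.8, 2, 76], "yaw": 0}, {"dp": [0.8, 2, 85], "yaw": 0}, {"dp": [0.8, 2, 85], "yaw": 0}])

```text
clock: 2.4
eef_pos: [475.4, 148.8, 63.8]
tcp_rot: [-3.141, -0.001, 2.75]
contact_force: [-0.4, 0.0, 0.6]
opening: 1.0
grasp_force: 0.0
```

Request:
carry_out(targets=[{"dp": [0, 0, 0], "yaw": 0}, {"dp": [0, 0, 0], "yaw": 0}, {"dp": [0, 0, 0], "yaw": 0}, {"dp": [0, 0, 0], "yaw": 0}, {"dp": [0, 0, 0], "yaw": 0}, {"dp": [0, 0, 0], "yaw": 0}, {"dp": [0, 0, 0], "yaw": 0}], fingers=-1, grip_force=25)

```text
clock: 3.28
eef_pos: [476.2, 148.3, 64.7]
tcp_rot: [3.141, 0.0, 2.749]
contact_force: [-1.9, -0.5, 6.2]
opening: 0.22
grasp_force: 24.4
```

```bash
python3 - <<'E'
from rig import r
import numpy as np
s=r.sense();print(s)
# arc plan in tool axes: post currently at c+103*(cos,sin)
p=s['eef_pos'][:2];yaw=s['tcp_rot'][2];c=np.array([571.3,106.7])
x=np.array([np.cos(yaw),np.sin(yaw)]);y=np.array([np.sin(yaw),-np.cos(yaw)])
v=p-c;print(np.linalg.norm(v),np.degrees(np.arctan2(v[1],v[0])))
for d in range(6,62,6):
    a=np.radians(d);w=np.array([[np.cos(a),-np.sin(a)],[np.sin(a),np.cos(a)]])@v-v
    print(d,(x@w).round(1),(y@w).round(1),w.round(1))
E
```

```text
{'clock': 3.275, 'qpos': array([ 2.98945964e-01,  4.08182358e-01,  2.03453442e+00, -8.02237772e-05,
        6.98661680e-01, -8.78743353e-01]), 'qvel': array([-4.11955169e-04,  4.20094989e-05,  4.01706634e-04,  5.62664776e-04,
       -3.06732603e-04,  1.11812917e-03]), 'joint_efforts': array([ 2.98255244e-01, -4.94083929e+01, -2.16042709e+01,  1.10207428e-01,
       -6.32586423e-01, -2.32961238e-02]), 'eef_pos': array([476.24051903, 148.32017161,  64.67146164]), 'tcp_rot': array([3.14149571e+00, 1.97852882e-04, 2.74854706e+00]), 'contact_force': array([-1.88308633, -0.51326975,  6.19291353]), 'wrist_torque': array([-0.17001606,  0.30932267, -0.01371848]), 'grasp_force': 24.3886336684227, 'opening': 0.2204458847425994}
103.77159344951735 156.35461305659558
6 -0.4 -10.9 [ -3.8 -10.2]
12 -1.8 -21.6 [ -6.6 -20.7]
18 -4.4 -32.2 [ -8.2 -31.4]
24 -8.1 -42.4 [ -8.7 -42.3]
30 -12.9 -52.1 [ -8.1 -53.1]
36 -18.6 -61.4 [ -6.3 -63.8]
42 -25.3 -69.9 [ -3.4 -74.3]
48 -32.8 -77.8 [  0.5 -84.4]
54 -41.1 -84.8 [  5.5 -94.1]
60 -50.1 -90.9 [  11.5 -103.1]
```

Request:
carry_out(targets=[{"dp": [-0.1, -5.5, 0], "yaw": -3}, {"dp": [-0.9, -16, 0], "yaw": -9}, {"dp": [-1.8, -21.6, 0], "yaw": -12}, {"dp": [-4.4, -32.2, 0], "yaw": -18}, {"dp": [-8.1, -42.4, 0], "yaw": -24}, {"dp": [-12.9, -52.1, 0], "yaw": -30}, {"dp": [-18.6, -61.4, 0], "yaw": -36}, {"dp": [-25.3, -69.9, 0], "yaw": -42}, {"dp": [-32.8, -77.8, 0], "yaw": -48}, {"dp": [-32.8, -77.8, 0], "yaw": -48}, {"dp": [-32.8, -77.8, 0], "yaw": -48}])

```text
clock: 4.65
eef_pos: [477.0, 64.0, 64.7]
tcp_rot: [-3.141, 0.001, -2.699]
contact_force: [-1.2, -0.8, 6.9]
opening: 0.229
grasp_force: 25.0
```

```bash
python3 - <<'E'
from rig import r
import numpy as np
s=r.sense();print(s['eef_pos'],s['tcp_rot'],s['contact_force'],s['wrist_torque'],s['grasp_force'],s['opening'])
p=s['eef_pos'][:2];yaw=s['tcp_rot'][2];c=np.array([571.3,106.7])
x=np.array([np.cos(yaw),np.sin(yaw)]);y=np.array([np.sin(yaw),-np.cos(yaw)])
v=p-c;print(np.linalg.norm(v),np.degrees(np.arctan2(v[1],v[0])))
for d in range(1,8):
    a=np.radians(d);w=np.array([[np.cos(a),-np.sin(a)],[np.sin(a),np.cos(a)]])@v-v
    print(d,(x@w).round(1),(y@w).round(1))
E
```

```text
[476.96451533  63.95697467  64.66099675] [-3.14119068e+00  6.12198137e-04 -2.69908172e+00] [-1.23821813 -0.77208139  6.91828861] [-0.0730522   0.12347815  0.23176372] 25.010549426078796 0.22858502552612353
103.56712741752844 -155.62491267019246
1 0.0 -1.8
2 -0.0 -3.6
3 -0.0 -5.4
4 -0.1 -7.2
5 -0.2 -9.0
6 -0.4 -10.8
7 -0.6 -12.6
```

Request:
carry_out(targets=[{"dp": [0, -2, 0], "yaw": -1}, {"dp": [0, -4, 0], "yaw": -2.2}, {"dp": [-0.1, -6, 0], "yaw": -3.3}, {"dp": [-0.1, -8, 0], "yaw": -4.4}, {"dp": [-0.1, -8, 0], "yaw": -4.4}])

```text
clock: 5.28
eef_pos: [480.1, 57.8, 64.6]
tcp_rot: [3.14, 0.001, -2.623]
contact_force: [-2.6, 7.5, 6.6]
opening: 0.227
grasp_force: 25.3
```

Request:
carry_out(targets=[{"dp": [0, -1, 0], "yaw": -0.5}, {"dp": [0, -2, 0], "yaw": -0.5}, {"dp": [0, -3, 0], "yaw": -0.5}, {"dp": [0, -3, 0], "yaw": -0.5}])

```text
clock: 5.78
eef_pos: [480.1, 57.6, 64.6]
tcp_rot: [3.136, 0.0, -2.616]
contact_force: [-10.2, 27.6, 13.3]
opening: 0.221
grasp_force: 27.1
```

Request:
carry_out(targets=[{"dp": [0, 2, 0], "yaw": 0}, {"dp": [0, 3.6, 0], "yaw": 0}, {"dp": [0, 3.6, 0], "yaw": 0}])

```text
clock: 6.15
eef_pos: [480.1, 57.8, 64.6]
tcp_rot: [3.142, 0.001, -2.614]
contact_force: [-0.4, 2.8, 6.2]
opening: 0.228
grasp_force: 25.5
```

Request:
carry_out(targets=[{"dp": [0, 0, 0], "yaw": 0}, {"dp": [0, 0, 0], "yaw": 0}, {"dp": [0, 0, 0], "yaw": 0}, {"dp": [0, 0, 0], "yaw": 0}, {"dp": [0, 0, 0], "yaw": 0}, {"dp": [0, 0, -10], "yaw": 0}, {"dp": [0, 0, -35], "yaw": 0}, {"dp": [0, 0, -65], "yaw": 0}, {"dp": [0, 0, -90], "yaw": 0}, {"dp": [0, 0, -100], "yaw": 0}, {"dp": [0, 0, -100], "yaw": 0}], fingers=1)

```text
clock: 7.52
eef_pos: [480.2, 57.3, 164.8]
tcp_rot: [-3.141, 0.001, -2.611]
contact_force: [0.2, 0.8, -0.4]
opening: 1.002
grasp_force: 0.0
```

```bash
python3 - <<'E'
from rig import r
import numpy as np,cv2
s=r.sense();print(s['eef_pos'],s['tcp_rot'],s['contact_force'],s['qpos'])
p=s['eef_pos'][:2];yaw=s['tcp_rot'][2]
x=np.array([np.cos(yaw),np.sin(yaw)]);y=np.array([np.sin(yaw),-np.cos(yaw)])
w=np.array([620.6,48.8])-p;print(x@w,y@w,np.degrees(np.arctan2(y[1],y[0])))
a=np.array(r.grab_frame('top')[110:240,200:400,::-1])
cv2.imwrite('pics/c2.png',cv2.resize(a,None,fx=4,fy=4,interpolation=cv2.INTER_CUBIC))
E
```

```text
[480.1503802   57.30185507 164.81918352] [-3.14105579e+00  1.23117998e-03 -2.61125679e+00] [ 0.24253634  0.82956699 -0.43651926] [ 1.15674463e-01  2.26083569e-01  2.00146320e+00  5.88445903e-06
  9.12702753e-01 -1.98546100e+00]
-116.85663630994475 -78.37667887870474 120.38600687249992
```

View pics/c2.png

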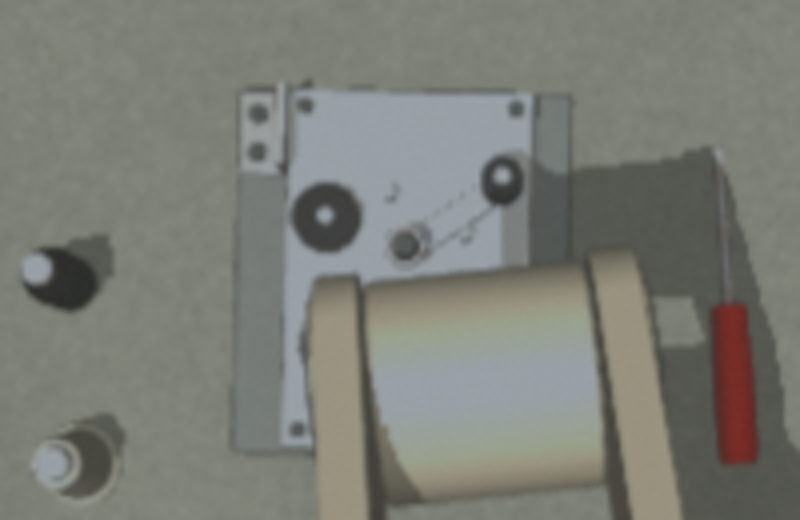

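Plate long edge sits flat against the bracket (crop column ~287); roller top at crop (502,178), pivot top at (405,244). Locate the roller now.

```bash
python3 - <<'E'
from rig import r
from h import *
c=r.get_calibration('top')
f=lambda u,v,z:P(c,200+(u+.5)/4-.5,110+(v+.5)/4-.5,z)
print(f(502,178,90),f(405,244,80),f(326,216,58))
d=f(502,178,90)-f(405,244,80);print(np.linalg.norm(d),np.degrees(np.arctan2(d[1],d[0])))
E
```

```text
[620.53033028  50.31675774] [581.72768581 107.52634115] [600.72922411 156.63243385]
69.1272858693407 -55.85274967914828
```

Request:
carry_out(targets=[{"dp": [-6, -4, 0], "yaw": 4}, {"dp": [-20, -13, 0], "yaw": 13}, {"dp": [-34, -22, 0], "yaw": 23}, {"dp": [-48, -32, 0], "yaw": 33}, {"dp": [-62, -41, 0], "yaw": 43}, {"dp": [-76, -50, 0], "yaw": 53}, {"dp": [-90, -60, 0], "yaw": 63}, {"dp": [-103, -68, 0], "yaw": 73}, {"dp": [-112, -74, 0], "yaw": 81}, {"dp": [-117, -78, 0], "yaw": 86}, {"dp": [-117, -78, 0], "yaw": 86}, {"dp": [-117, -78, 0], "yaw": 86}])

```text
clock: 9.07
eef_pos: [619.5, 49.1, 163.3]
tcp_rot: [-3.14, -0.001, 2.173]
contact_force: [0.7, 1.1, -1.3]
opening: 1.002
grasp_force: 0.0
```

```bash
python3 - <<'E'
from rig import r
from h import *
s=r.sense();print(s['eef_pos'],s['tcp_rot'],s['qpos'])
c=r.get_calibration('wrist');im=r.grab_frame('wrist')[:,:,::-1].copy()
print(proj(c,[[620.5,49.5,90],[581.5,107,80]]))
cv2.imwrite('pics/w2.png',im)
E
```

```text
[619.47727076  49.14141471 163.31225703] [-3.14007196e+00 -8.62249523e-04  2.17296354e+00] [ 7.67566812e-02  4.26682650e-01  1.70675941e+00 -1.98223428e-05
  1.00989865e+00 -5.25400629e-01]
[[322.17702053 210.69600932]
 [322.94668795 120.14341631]]
```

View pics/w2.png

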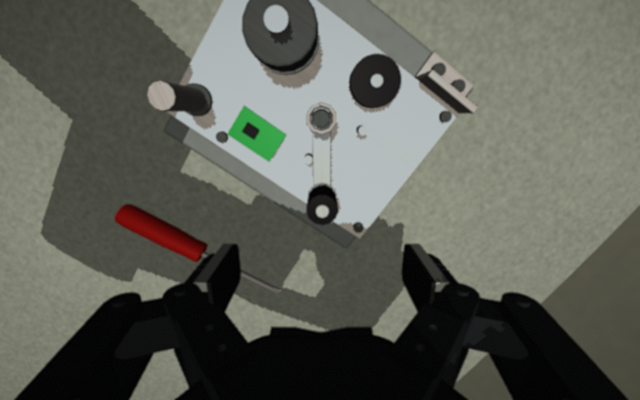

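Request:
carry_out(targets=[{"dp": [-0.2, 1, 12], "yaw": 0}, {"dp": [-0.2, 1, 36], "yaw": 0}, {"dp": [-0.2, 1, 62], "yaw": 0}, {"dp": [-0.2, 1, 85], "yaw": 0}, {"dp": [-0.2, 1, 96], "yaw": 0}, {"dp": [-0.2, 1, 96], "yaw": 0}, {"dp": [-0.2, 1, 96], "yaw": 0}])

```text
clock: 10.0
eef_pos: [621.8, 49.6, 69.0]
tcp_rot: [3.141, 0.001, 2.171]
contact_force: [-0.5, -1.2, 0.2]
opening: 0.998
grasp_force: 0.0
```

Request:
carry_out(targets=[{"dp": [0, 0, 0], "yaw": 0}, {"dp": [0, 0, 0], "yaw": 0}, {"dp": [0, 0, 0], "yaw": 0}, {"dp": [0, 0, 0], "yaw": 0}, {"dp": [0, 0, 0], "yaw": 0}, {"dp": [0, 0, 0], "yaw": 0}, {"dp": [0, 0, 0], "yaw": 0}], fingers=-1, grip_force=40)

```text
clock: 10.88
eef_pos: [621.1, 49.4, 68.6]
tcp_rot: [-3.141, 0.0, 2.171]
contact_force: [-2.3, -2.1, 5.3]
opening: 0.295
grasp_force: 39.0
```

```bash
python3 - <<'E'
from rig import r
import numpy as np
s=r.sense();print(s['eef_pos'],s['tcp_rot'],s['contact_force'],s['wrist_torque'],s['grasp_force'],s['opening'])
p=s['eef_pos'][:2];yaw=s['tcp_rot'][2];c=np.array([581.5,107])
x=np.array([np.cos(yaw),np.sin(yaw)]);y=np.array([np.sin(yaw),-np.cos(yaw)])
v=p-c;print(np.linalg.norm(v),np.degrees(np.arctan2(v[1],v[0])))
for d in range(5,61,5):
    a=np.radians(d);w=np.array([[np.cos(a),-np.sin(a)],[np.sin(a),np.cos(a)]])@v-v
    print(d,(x@w).round(1),(y@w).round(1))
E
```

```text
[621.07707465  49.35491147  68.64534459] [-3.14129650e+00  7.43044200e-05  2.17088457e+00] [-2.31536397 -2.12219865  5.25613516] [-0.26918196  0.50270526 -0.02931858] 38.966020345687866 0.2952824633865682
69.92353730667173 -55.52788766170464
5 0.3 6.1
10 1.1 12.1
15 2.4 18.1
20 4.3 23.9
25 6.6 29.5
30 9.4 34.9
35 12.7 40.1
40 16.4 44.9
45 20.6 49.4
50 25.1 53.5
55 29.9 57.2
60 35.1 60.5
```

Request:
carry_out(targets=[{"dp": [0.3, 6.1, 0], "yaw": -5}, {"dp": [1.1, 12.1, 0], "yaw": -10}, {"dp": [2.4, 18.1, 0], "yaw": -15}, {"dp": [4.3, 23.9, 0], "yaw": -20}, {"dp": [6.6, 29.5, 0], "yaw": -25}, {"dp": [9.4, 34.9, 0], "yaw": -30}, {"dp": [12.7, 40.1, 0], "yaw": -35}, {"dp": [16.4, 44.9, 0], "yaw": -40}, {"dp": [20.6, 49.4, 0], "yaw": -45}, {"dp": [20.6, 49.4, 0], "yaw": -45}, {"dp": [20.6, 49.4, 0], "yaw": -45}])

```text
clock: 12.25
eef_pos: [649.5, 94.6, 68.6]
tcp_rot: [-3.142, -0.002, 2.956]
contact_force: [-5.5, -0.6, 6.6]
opening: 0.293
grasp_force: 39.2
```

```bash
python3 - <<'E'
from rig import r
import numpy as np
s=r.sense();print(s['eef_pos'],s['tcp_rot'],s['contact_force'],s['wrist_torque'],s['grasp_force'],s['opening'])
p=s['eef_pos'][:2];yaw=s['tcp_rot'][2];c=np.array([581.5,107])
x=np.array([np.cos(yaw),np.sin(yaw)]);y=np.array([np.sin(yaw),-np.cos(yaw)])
v=p-c;print(np.linalg.norm(v),np.degrees(np.arctan2(v[1],v[0])))
for d in range(2,14,2):
    a=np.radians(d);w=np.array([[np.cos(a),-np.sin(a)],[np.sin(a),np.cos(a)]])@v-v
    print(d,(x@w).round(1),(y@w).round(1))
E
```

```text
[649.53446933  94.61774278  68.60404613] [-3.14155047e+00 -1.60473419e-03  2.95561038e+00] [-5.45870663 -0.56675044  6.63266708] [-0.03432803  0.79868217 -0.4877545 ] 39.247925877571106 0.2926206992525111
69.15207380360435 -10.314917000884932
2 0.1 2.4
4 0.2 4.8
6 0.4 7.2
8 0.7 9.6
10 1.1 12.0
12 1.6 14.4
```

Request:
carry_out(targets=[{"dp": [0.1, 2.4, 0], "yaw": -2}, {"dp": [0.2, 4.8, 0], "yaw": -4}, {"dp": [0.4, 7.2, 0], "yaw": -6}, {"dp": [0.6, 9, 0], "yaw": -7.5}, {"dp": [0.8, 10.2, 0], "yaw": -8.5}, {"dp": [0.8, 10.2, 0], "yaw": -8.5}, {"dp": [0.8, 10.2, 0], "yaw": -8.5}])

```text
clock: 13.12
eef_pos: [650.6, 104.8, 68.6]
tcp_rot: [3.141, -0.002, 3.104]
contact_force: [-5.3, 0.5, 7.7]
opening: 0.291
grasp_force: 39.2
```

Request:
carry_out(targets=[{"dp": [0, 1, 0], "yaw": -0.8}, {"dp": [0, 2, 0], "yaw": -1.2}, {"dp": [0, 2, 0], "yaw": -1.2}, {"dp": [0, 2, 0], "yaw": -1.2}])

```text
clock: 13.62
eef_pos: [650.7, 106.5, 68.6]
tcp_rot: [-3.142, -0.002, 3.125]
contact_force: [-5.4, -1.2, 7.7]
opening: 0.296
grasp_force: 39.3
```

```bash
python3 - <<'E'
from rig import r
import numpy as np
s=r.sense();print(s['eef_pos'],s['tcp_rot'],s['contact_force'],s['wrist_torque'],s['grasp_force'],s['opening'])
v=s['eef_pos'][:2]-np.array([581.5,107]);print(np.linalg.norm(v),np.degrees(np.arctan2(v[1],v[0])))
E
```

```text
[650.66845365 106.48270935  68.62687391] [-3.14153275e+00 -1.69582505e-03  3.12468077e+00] [-5.41736983 -1.21005081  7.72890118] [-0.24800462  0.79648038 -0.54229685] 39.29526507854462 0.29613749699500663
69.17038796047696 -0.42849040137128847
```

Request:
carry_out(targets=[{"dp": [0, 1, 0], "yaw": -0.8}, {"dp": [0, 2, 0], "yaw": -0.8}, {"dp": [0, 2, 0], "yaw": -0.8}, {"dp": [0, 2, 0], "yaw": -0.8}])

```text
clock: 14.12
eef_pos: [650.4, 106.8, 68.6]
tcp_rot: [-3.139, -0.003, 3.14]
contact_force: [-5.4, -10.0, 10.3]
opening: 0.291
grasp_force: 39.6
```

Request:
carry_out(targets=[{"dp": [0, 0.7, 0], "yaw": 0}, {"dp": [0, 1.3, 0], "yaw": 0}, {"dp": [0, 1.3, 0], "yaw": 0}, {"dp": [0, 1.3, 0], "yaw": 0}])

```text
clock: 14.62
eef_pos: [650.3, 106.9, 68.5]
tcp_rot: [-3.138, -0.003, 3.14]
contact_force: [-5.3, -16.2, 9.4]
opening: 0.291
grasp_force: 39.9
```

```bash
python3 - <<'E'
from rig import r
import numpy as np,cv2
s=r.sense();print(s['eef_pos'],s['tcp_rot'],s['contact_force'],s['wrist_torque'],s['grasp_force'],s['opening'])
w=r.grab_frame('wrist')[:,:,::-1]
a=np.array(r.grab_frame('scene')[190:310,240:440,::-1])
cv2.imwrite('pics/f.png',np.vstack([cv2.resize(a,(500,300),interpolation=cv2.INTER_CUBIC),cv2.resize(w[:,:],(480,300)).copy() if 0 else cv2.copyMakeBorder(cv2.resize(w,(480,300)),0,0,0,20,0)]))
E
```

```text
[650.3267832  106.93299341  68.54182787] [-3.13765995e+00 -2.78475661e-03  3.13985597e+00] [ -5.269615   -16.1647644    9.37619697] [-2.34634579  0.93113779 -0.11086904] 39.91280257701874 0.29076473313673856
```

View pics/f.png

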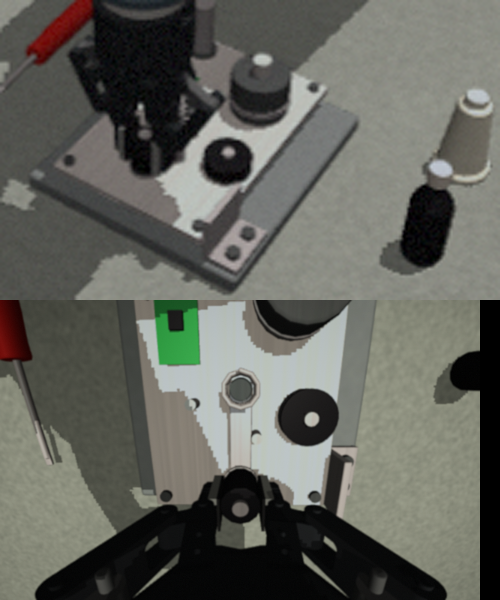

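The pictures show the arm edge touching the stop pin at about (256,437), the roller held in the jaws, and the plate's edge on the bracket at about (340,460). The push force is up to 16 N with no further motion.

```bash
python3 -c "
from rig import r
print(r.sign_off())"
```

```text
the job is handed in; nothing more can be done
None
```

I turned the plate counter-clockwise until it was against the bracket, then swung the tensioner arm to its stop; the gripper is holding it there with about a 16 N push. I handed the job in at about 15 s, and the oil bottle, thread cone and screwdriver were not touched.

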